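# Clamp a glass paperweight in the ratchet clamp

## Robot

A 6-joint arm with a two-finger parallel gripper is mounted at the origin on the work surface. World frame = base frame: x ahead of the robot, y to its left, z up, the work surface at z = 0. Lengths are in mm, angles in rad, forces in N, time in s.
With the tool pointing down it reaches from about 275 to 750 mm from the base axis. Payload 10.2 kg.
Tool frame: the origin (TCP) lies at the centre of the arm's flange, where the gripper is bolted on; the fingertips stand 173 mm ahead of it and the grasp point (between the pads) lies 155 mm ahead of it; z points along the fingers, y is the line along which they close (so a half turn about z gives the same grasp; the last joint's range is limited). The gripper opens to 85 mm and grips with 20 to 120 N. Pads are 22 mm wide; open, the fingers measure 114 mm over their backs; the gripper's body (76 mm by 85 mm) begins 54 mm behind the grasp point. The pads swing forward as they close: fully open they stand 13 mm farther back than shut.
Start: joints at [-1.354, 0.313, 1.498, -0, 1.331, -0.223], TCP at [223.512, -475.052, 404.694] pointing down, gripper open.
Joint ranges: [-2.94, 2.94], [-0.97, 2.17], [0.19, 2.56], [-1.23, 4.37], [0.02, 3.11], [-2.88, 2.88]. Speed limits (rad/s): [2.39, 2.39, 3.01, 3.14, 3.14, 3.14].

## Interface

Orientations are given as a rotation vector (axis times angle).
In Python, from cell import arm, kinematics, vision, readout gives the robot as it stands. Calls block until the motion is done:
- arm.move_to(position, orientation): joint-space move of the TCP to a pose.
- arm.move_l(position, rot=None, rate=150, max_force=None): straight line of the TCP; rot=None keeps the orientation; rate is the mean speed in mm/s. With max_force (N) it stops when the force on the tool has changed by that much, and returns True; else False.
- arm.move_joints(angles): joint-space move.
- arm.open_gripper() and arm.clamp(grasp_force=None): open the fingers fully, or close them until they stop; grasp_force is the grip in N (None keeps the last).
- arm.wait(seconds).
- kinematics.solve_ik(position, orientation): joint angles nearest the present ones, or None.
- vision.get_image(name): name is "scene" or "top"; returns a dict with "pixels" (400x640x3 uint8, blue, green, red), "intrinsics" (3x3 intrinsics, pixels), "R" (3x3) and "t" (3): a world point X has camera coordinates R X + t. Camera axes: x right, y down, z forward; pixel columns grow to the right and rows downward; lengths in mm; the calibration is good to about 2 mm. A picture is of the moment at which its call begins. There is no depth.
A pose or a line that the arm cannot do raises arm.Unreachable and nothing moves.
- arm.hand_in(): hands the job in; it is judged then, once.
Trained networks look in a picture, given as the dict that the camera call returned (one of the last four; its "shot" number tells which), for a name from the list of things; names that differ only in an ending like _2 or _b are one class to them, and where a whole thing is asked for, a point or a joint stands for the part that bears it (a point fixed in the world has none). Each returns a list of dicts, best first, with "confidence" (0 to 1); they miss things now and then, are a little off and sometimes report something else, mostly with a low value. They report only what shows in the picture. A call takes as long as a camera call. They do not tell look-alikes from the thing itself.
- vision.look_for(thing, picture): "box" ([left, top, width, height] in pixels, round what is visible of it).
Readings, each from a call of its own:
- readout.get_time(): time.
- readout.get_q(): joint angles.
- readout.get_joint_velocities(): joint speeds.
- readout.get_tau(): joint torques, N m.
- readout.get_tcp_pos(): TCP position.
- readout.get_orientation(): TCP orientation.
- readout.get_wrist_force(): force on the tool from outside, world axes, zero at the start.
- readout.get_moment(): the same for the moment, N m.
- readout.get_width(): opening from 0.0 (shut) to 1.0 (fully open).
- readout.get_grasp_force(): force on a finger pad.
Only numpy, scipy, OpenCV 4.12 (cv2) and the standard library are available. Lean on these libraries where they do the work, as an engineer would, in place of code of your own. Each camera call takes 0.05 s, during which the arm holds its last target. There are 200 camera calls.

## Task

Stand the green glass paperweight upright on the cork bed of the orange clamp, between the sprung pad and the V-shaped jaw, and let go of it. Then hold the clamp's handle by its black crossbar and pump it to and fro, a full stroke each time, until the jaw has pushed the glass into the V and the sprung pad is pressed back roughly halfway: feel for the rubber stop at the end of each stroke without forcing the handle against it, move the jaw only with the handle, and never press the pad all the way in. Finally swing the handle back to where it leaned at the start, let go, and leave everything else on the bench alone.

Things in the scene. Friction and masses are not known exactly. Their poses are not given: they have to be found in the camera images.
- green_glass: The solid glass paperweight to be clamped: clear green, round, 52 mm across, 52 mm tall, straight walls from 6 to 34 mm above its foot and a domed top; 0.2 to 0.35 kg. Origin: centre of its underside, z up.
- amber_glass: A paperweight of the same shape in amber glass; not to be touched.
- clamp: The ratchet clamp, orange steel, screwed to the bench, 84 mm wide. Origin on the bench top; its x axis runs along the toothed bar from the handle end towards the V-shaped jaw, y across it, z up. The base plate spans x -230 to 145 mm. The cork bed spans x 12 to 130 mm, 70 mm wide, its top 30 mm above the bench; the V-shaped rubber jaw stands on it at x 90 to 110 mm, its top 80 mm above the bench.
- seat (a point): Where the centre of the paperweight's underside comes to rest once it is pushed home into the V (on the bed, at x 75, z 30 mm of the clamp). Set it down 2 to 8 mm short of here (towards the pad); the clamp pushes it the rest of the way.
- jaw: The moving jaw on its toothed steel bar; it slides along the clamp's x only, and moves only towards the glass: a holding catch keeps every tooth gained. Tooth pitch 8 mm; the first stroke may gain less than a tooth. Its origin coincides with the clamp's origin when fully drawn back. Orange jaw plate 56 mm wide, top 89 mm above the bench. Move it by the handle alone.
- pad_face (a point): Centre of the front face of the black sprung pad (54 mm wide, 48 mm tall, 60 mm above the bench) carried on two brass guide pins in front of the jaw plate. At the start it lies at x 17 to 35 mm of the clamp, which leaves the paperweight 14 to 32 mm of play before it is home in the V.
- pad (a joint): How far the pad is pressed back towards the jaw plate, in m: 0 free, 0.020 fully in. Spring 2 N per mm; each further tooth adds 8 mm (16 N). Halfway is about 0.010.
- lever: The pump handle: an upright orange fork, 100 mm wide, with a crossbar at the top. Origin on its hinge line, 40 mm above the bench; z axis from the hinge to the crossbar, y axis along the clamp's y. At home it leans 0.25 rad from vertical, away from the glass, against a hard back stop. Pushed towards the glass it carries the jaw forward; it stays where it is left.
- lever_hinge (a point): Middle of the hinge line. A stroke ends on a rubber stop at 0.31 to 0.51 rad from home (51 to 84 mm of crossbar travel), different in every set-up; the tooth clicks in only shortly before the stop. Then bring the handle all the way home to catch the next tooth. Push at the crossbar: 2 to 4 N free, up to 9 N as the pad is pressed; on the stop +3 N per mm: keep below 20 N.
- grip (a point): Middle of the black crossbar, a round bar of 18 mm diameter and 94 mm free length along y between the fork's arms, 165 mm from the hinge line (200 mm above the bench at home). Take it from above, fingers along the clamp's x, closed loosely round it (a gap of 20 to 24 mm): a clenched grip fights the arc. Free space of over 100 mm below it.
- head: The dark steel bridge over the toothed bar with the holding catch and the rubber stroke stop, beside the handle. Fixed; where it sits along the clamp differs by a few mm.
- brush: Bench brush lying behind the clamp; leave alone.
- paddle: Wooden shaping paddle; leave alone.
- jacks: Steel two-bladed jacks (glass tongs); leave alone.
- beaker: Empty aluminium cup, 80 mm across, 100 mm tall; leave alone.
- flask: Corked green bottle, 60 mm across, 150 mm tall; leave alone.
- colour_tin: Blue tin, 70 mm across, 50 mm tall; leave alone.
There are look-alikes about, which are no part of the job. Of the things that look like the green_glass, take the one that is farthest to the robot's right at the start.

How it is judged:
By the outcome, as a careful person would: the job done as asked, in the order asked, and still so for the second after the job is handed in, with the robot touching nothing.
It also fails if it takes over 72 s, if anything falls off the work surface, if the arm or the gripper's body presses on something with over 40 N, if the wrist force passes 120 N, or if a joint passes its speed limit or range.

## Working session

There is one attempt and no reset: what is moved stays moved. The work goes in short steps, each a Python script; the robot and the scene stay as the last script left them, time stands still between calls to the robot, and variables do not carry over. Pictures are saved under pics/ and viewed, at most 10 in all, crops included, and the job is handed in when it is done.

```bash
ls; mkdir -p pics; python3 - <<'E'
from cell import arm, kinematics, vision, readout
import cv2, numpy as np
for n in ("scene","top"):
    p=vision.get_image(n); cv2.imwrite(f"pics/{n}0.png",p["pixels"])
    np.savez(f"{n}0.npz",K=p["intrinsics"],R=p["R"],t=p["t"],px=p["pixels"])
    print(n,np.round(p["intrinsics"],1).tolist(),np.round(p["R"],3).tolist(),np.round(p["t"],1).tolist())
    for th in ("green_glass","amber_glass","clamp","jaw","pad","lever","grip","head","colour_tin","flask","beaker"):
        print(th,[(np.round(d["box"]).tolist(),round(d["confidence"],2)) for d in vision.look_for(th,p)])
print(readout.get_time(),readout.get_orientation())
E
```

```text
pics
scene [[387.6, 0.0, 322.2], [0.0, 387.6, 196.2], [0.0, 0.0, 1.0]] [[0.72, 0.693, 0.006], [0.38, -0.387, -0.84], [-0.58, 0.608, -0.542]] [-371.5, -118.3, 1664.9]
green_glass [([427.0, 186.0, 12.0, 12.0], 0.72), ([371.0, 159.0, 13.0, 17.0], 0.69), ([384.0, 209.0, 52.0, 37.0], 0.59), ([353.0, 168.0, 14.0, 13.0], 0.58), ([395.0, 166.0, 13.0, 12.0], 0.48)]
amber_glass [([195.0, 247.0, 51.0, 32.0], 0.72), ([392.0, 179.0, 13.0, 11.0], 0.64)]
clamp [([265.0, 181.0, 96.0, 70.0], 0.7)]
jaw [([275.0, 193.0, 64.0, 36.0], 0.6)]
pad [([327.0, 190.0, 13.0, 19.0], 0.55)]
lever [([262.0, 179.0, 37.0, 53.0], 0.56)]
grip [([263.0, 180.0, 37.0, 51.0], 0.6)]
head [([283.0, 200.0, 23.0, 34.0], 0.47)]
colour_tin [([350.0, 147.0, 16.0, 16.0], 0.75), ([136.0, 246.0, 32.0, 44.0], 0.42)]
flask [([133.0, 245.0, 33.0, 44.0], 0.56), ([339.0, 249.0, 43.0, 44.0], 0.44)]
beaker [([241.0, 260.0, 34.0, 46.0], 0.7)]
top [[435.9, 0.0, 321.3], [0.0, 435.9, 202.9], [0.0, 0.0, 1.0]] [[0.023, -1.0, -0.009], [-0.995, -0.022, -0.102], [0.102, 0.011, -0.995]] [-64.2, 560.3, 1359.5]
green_glass [([163.0, 200.0, 19.0, 12.0], 0.59), ([172.0, 224.0, 17.0, 20.0], 0.53), ([202.0, 232.0, 16.0, 15.0], 0.5), ([175.0, 150.0, 18.0, 14.0], 0.47)]
amber_glass [([184.0, 179.0, 21.0, 19.0], 0.6), ([347.0, 200.0, 30.0, 45.0], 0.3)]
clamp [([254.0, 199.0, 120.0, 43.0], 0.96)]
jaw [([288.0, 208.0, 76.0, 20.0], 0.69)]
pad [([331.0, 204.0, 16.0, 30.0], 0.46), ([288.0, 202.0, 8.0, 20.0], 0.4), ([472.0, 246.0, 32.0, 16.0], 0.3)]
lever [([343.0, 197.0, 30.0, 45.0], 0.84)]
grip [([356.0, 201.0, 16.0, 42.0], 0.79)]
head [([329.0, 206.0, 20.0, 28.0], 0.5)]
colour_tin [([155.0, 262.0, 28.0, 27.0], 0.86)]
flask [([474.0, 243.0, 31.0, 19.0], 0.78), ([221.0, 129.0, 78.0, 26.0], 0.45)]
beaker [([410.0, 160.0, 29.0, 31.0], 0.67), ([345.0, 201.0, 29.0, 44.0], 0.21)]
1.2 [ 3.06586029e+00  6.85365196e-01 -2.41228421e-05]
```

View pictures.

```bash
python3 - <<'E'
import cv2
t=cv2.imread("pics/top0.png");s=cv2.imread("pics/scene0.png")
cv2.imwrite("pics/top0c.png",cv2.resize(t[110:310,130:530],None,fx=2,fy=2,interpolation=3))
cv2.imwrite("pics/top0g.png",cv2.resize(t[140:300,150:390],None,fx=3.33,fy=3.33,interpolation=3))
cv2.imwrite("pics/scene0g.png",cv2.resize(s[140:260,250:450],None,fx=4,fy=4,interpolation=3))
E
```

```text
(no output)
```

View pics/top0g.png

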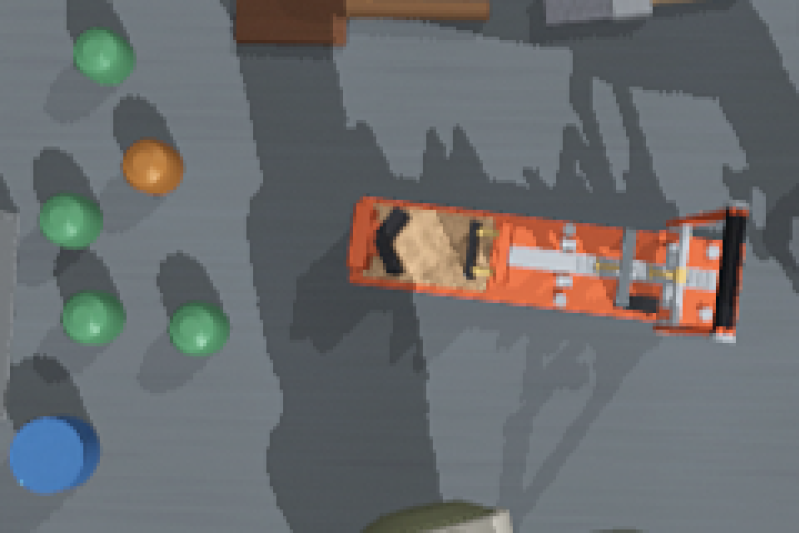

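View pics/scene0g.png

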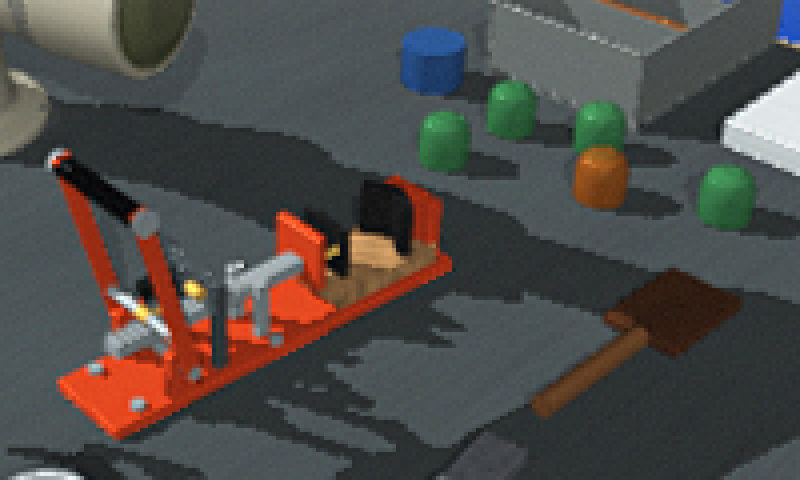

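View pics/top0.png

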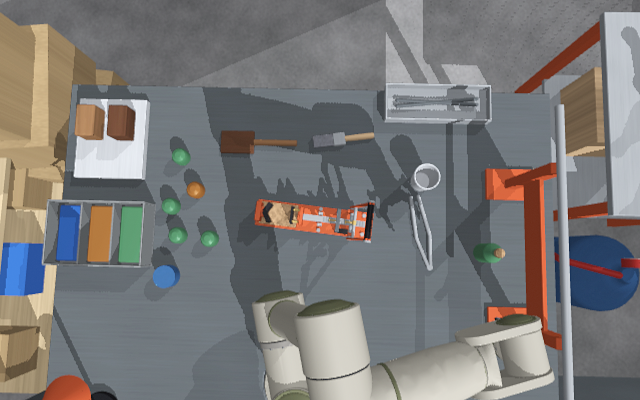

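The four green candidates in the top picture are at (180,157), (170,206), (177,236) and (209,239). Farthest to the robot's right means the largest column, so the target is (209,239). In the scene picture it is the leftmost of the greens, at about (361,175). The enlarged crop shows it standing free, with the amber one apart at (195,190). The clamp's V end is at column ~256 and its handle crossbar at ~(369,222). Next I'll take precise measurements.

```bash
cat > geo.py <<'E'
import numpy as np, cv2
from scipy.optimize import least_squares
def cam(p): return dict(K=np.array(p["intrinsics"]),R=np.array(p["R"]),t=np.array(p["t"]),px=p["pixels"])
def load(n):
    d=np.load(n+"0.npz"); return {k:d[k] for k in d}
def proj(c,X):
    X=np.atleast_2d(X)@c["R"].T+c["t"]; q=X@c["K"].T; return q[:,:2]/q[:,2:]
def back(c,uv,z):
    d=c["R"].T@np.linalg.solve(c["K"],[uv[0],uv[1],1.]); o=-c["R"].T@c["t"]; return o+d*(z-o[2])/d[2]
def glass_sil(c,x,y,z0):  # area centroid of silhouette (hull) of glass
    a=np.linspace(0,2*np.pi,48,endpoint=False); P=[]
    for h,r in ((0,22),(6,26),(34,26),(42,24),(48,17),(51,9),(52,2)):
        P.append(np.c_[x+r*np.cos(a),y+r*np.sin(a),np.full(48,z0+h)])
    h=cv2.convexHull(proj(c,np.vstack(P)).astype(np.float32)); m=cv2.moments(h)
    return np.array([m["m10"]/m["m00"],m["m01"]/m["m00"]]),m["m00"]
def blob(c,uv,r=14):
    hsv=cv2.cvtColor(c["px"],cv2.COLOR_BGR2HSV); m=cv2.inRange(hsv,(50,90,40),(85,255,255))
    n,l,s,ce=cv2.connectedComponentsWithStats(m,connectivity=4)
    i=min(range(1,n),key=lambda i:np.hypot(*(ce[i]-uv))+(1e3 if s[i][4]<15 else 0)); return ce[i],s[i][4]
def fit_glass(cs,uvs,z0):
    b=[blob(c,uv) for c,uv in zip(cs,uvs)]
    f=lambda v:np.concatenate([glass_sil(c,v[0],v[1],z0)[0]-q[0] for c,q in zip(cs,b)])
    x0=back(cs[0],uvs[0],z0+25)[:2]; r=least_squares(f,x0)
    one=[least_squares(lambda v:glass_sil(c,v[0],v[1],z0)[0]-q[0],x0).x.round(1) for c,q in zip(cs,b)]
    return r.x,r.fun.round(2),one,[(q[0].round(1),q[1],round(glass_sil(c,*r.x,z0)[1])) for c,q in zip(cs,b)]
E
python3 - <<'E'
from geo import *
t,s=load("top"),load("scene")
print(fit_glass([t,s],[(209,239),(361,175)],0))
cv2.imwrite("pics/t6.png",cv2.resize(t["px"][195:247,250:380],None,fx=6,fy=6,interpolation=2))
cv2.imwrite("pics/s6.png",cv2.resize(s["px"][176:254,260:368],None,fx=7,fy=7,interpolation=2))
E
```

```text
(array([442.22371607, 302.61419444]), array([ 0.04, -0.02,  0.06, -0.04]), [array([442.2, 302.7]), array([442.2, 302.2])], [(array([209.2, 238. ]), np.int32(207), 248), (array([360.7, 175.1]), np.int32(165), 166)])
```

View pics/t6.png

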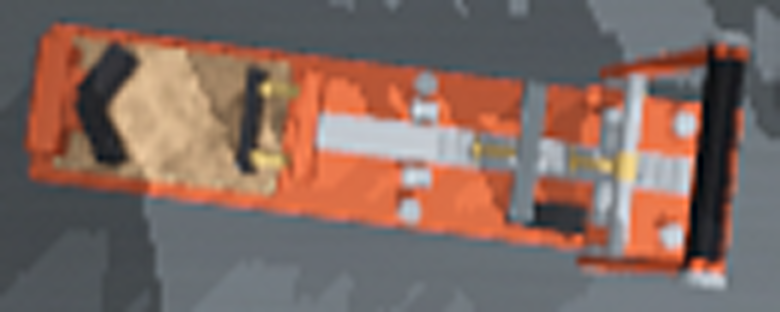

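View pics/s6.png

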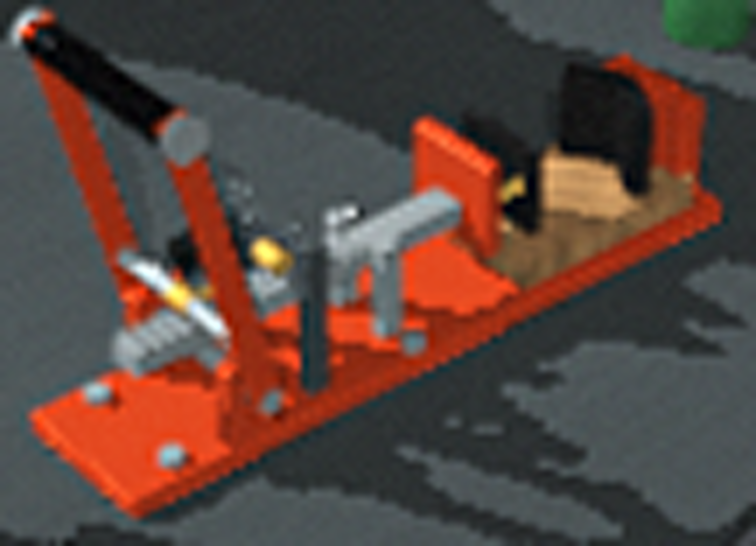

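Glass: (442.2, 302.6), and both cameras agree to 0.1 px. In the enlarged crops I can read the clamp's corners, the V tips, the bed edges and the crossbar ends, so I'll fit the pose from these and overlay it.

```bash
cat > fitc.py <<'E'
from geo import *
t,s=load("top"),load("scene")
T=lambda u,v:((u+.5)/6-.5+250,(v+.5)/6-.5+195); S=lambda u,v:((u+.5)/7-.5+260,(v+.5)/7-.5+176)
def W(v,P): c,sn=np.cos(v[2]),np.sin(v[2]); P=np.atleast_2d(P); return np.c_[v[0]+c*P[:,0]-sn*P[:,1],v[1]+sn*P[:,0]+c*P[:,1],P[:,2]]
# v: x,y,yaw,h,grip_x,padx
obs=[(s,S(137,518),lambda v:(-230,-42,0)),(s,S(30,416),lambda v:(-230,42,v[3])),(s,S(722,220),lambda v:(145,-42,0)),
(t,T(27,181),lambda v:(145,42,v[3])),
(t,T(730,46),lambda v:(v[4],-47,200)),(t,T(703,266),lambda v:(v[4],47,200)),
(s,S(177,122),lambda v:(v[4],-47,200)),(s,S(32,32),lambda v:(v[4],47,200)),
(t,T(280,191),lambda v:(12,35,30)),(t,T(292,66),lambda v:(12,-35,30)),
]
f=lambda v:np.concatenate([proj(c,W(v,p(v)))[0]-q for c,q,p in obs])
r=least_squares(f,[470,50,1.5,10,-200],x_scale=[10,10,.1,5,10],loss="soft_l1")
if __name__=="__main__":
    print(r.x.round(3)); print(f(r.x).reshape(-1,2).round(1).tolist())
    v=r.x
    def box(x0,x1,y0,y1,z): return [(x0,y0,z),(x1,y0,z),(x1,y1,z),(x0,y1,z)]
    def V(x,z): return None
    for c,n,(u0,v0,u1,v1),k in ((t,"t",(250,195,380,247),6),(s,"s",(260,176,368,254),7)):
        im=cv2.resize(c["px"][v0:v1,u0:u1],None,fx=k,fy=k,interpolation=2)
        for P,col in ((box(-230,145,-42,42,0),(255,0,0)),(box(12,130,-35,35,30),(255,255,0)),(box(90,110,-30,30,80),(0,255,0)),(box(v[4]-9,v[4]+9,-47,47,200),(255,0,255)),(box(49,101,-26,26,30),(0,255,255)),(box(26,27,-27,27,84),(255,255,255))):
            q=((proj(c,W(v,P))-(u0,v0)+.5)*k-.5); cv2.polylines(im,[q.round().astype(int)],True,col,1)
        cv2.imwrite(f"pics/ov{n}.png",im)
    a=cv2.imread("pics/ovt.png"); b=cv2.resize(cv2.imread("pics/ovs.png"),(400,288)); im=np.zeros((600,780,3),np.uint8); im[:312]=a; im[312:,:400]=b; cv2.imwrite("pics/ov.png",im)
E
python3 fitc.py
```

```text
[ 516.401   14.371    1.472    9.102 -201.343]
[[-0.5, 0.5], [-0.2, -0.0], [-0.3, -0.1], [0.2, -0.2], [-0.6, 2.0], [0.2, -1.0], [-0.9, 1.0], [1.8, 1.2], [-1.1, 0.7], [-0.3, -0.4]]
```

View pics/ov.png

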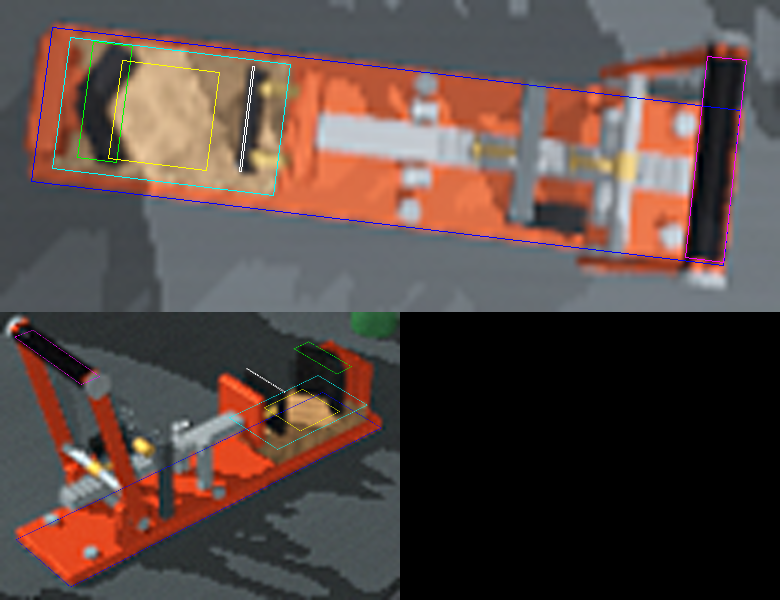

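The overlay agrees: the base, bed, V (columns 78–137) and crossbar line up within about 1 px, and the pad front is at clamp x≈26. Next I'll check the gripper API and the IK.

```bash
python3 - <<'E'
from hlp import *
g=[442.2,302.6]; o=down(YAW)
arm.move_to(tcp([*g,275]),o)
arm.move_l(tcp([*g,60]),rate=250)
hit=arm.move_l(tcp([*g,18]),rate=100,max_force=8); print("hit",hit,readout.get_tcp_pos())
arm.clamp(40); print("w",readout.get_width(),readout.get_grasp_force(),readout.get_wrist_force())
arm.move_l(tcp([*g,120]),rate=200)
print("w",readout.get_width(),readout.get_wrist_force(),readout.get_time())
P=w(70,0,130); arm.move_l(tcp(P),rate=250)
for n in ("top","scene"):
    p=vision.get_image(n); c=cam(p); cv2.imwrite(f"pics/{n}1.png",p["pixels"]); np.savez(f"{n}1.npz",K=c["K"],R=c["R"],t=c["t"],px=c["px"])
print(readout.get_time())
E
python3 -c "
import cv2,numpy as np
a=cv2.imread('pics/top1.png')[170:270,230:390];b=cv2.imread('pics/scene1.png')[130:260,250:410]
f=lambda i:cv2.resize(i,None,fx=3.3,fy=2.9 if 0 else 3.3)
A=cv2.resize(a,(440,275));B=cv2.resize(b,(360,292));im=np.zeros((300,800,3),np.uint8);im[:275,:440]=A;im[:292,440:]=B;cv2.imwrite('pics/hold.png',im)"
```

```text
hit False [442.41050816 302.69706726 173.54801577]
w 0.5927642512521571 41.436720695346594 [-1.56366936 -0.29737443  6.11777372]
w 0.5960927868912734 [-0.65081057  0.73280184 -3.75715568] 6.6917
7.875
```

View pics/hold.png

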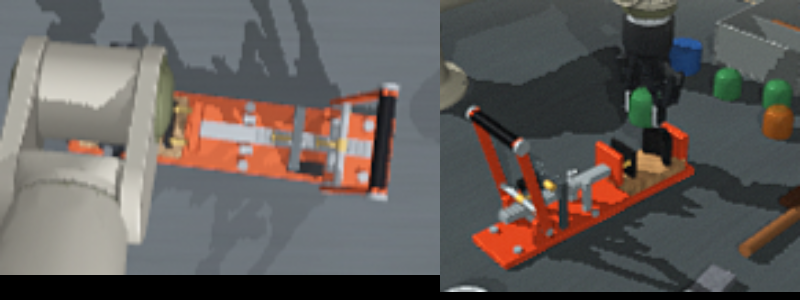

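The glass is held upright above the bed (scene crop ~(642,107)), and the width of 0.596 matches 52 mm. Next: lower it, release and measure.

```bash
python3 - <<'E'
from hlp import *
arm.move_l(tcp(w(70,0,56)),rate=150)
hit=arm.move_l(tcp(w(70,0,46)),rate=25,max_force=4); print("hit",hit,readout.get_tcp_pos()-[0,0,155],readout.get_wrist_force())
arm.open_gripper(); print(readout.get_wrist_force())
arm.move_l(tcp(w(70,0,130)),rate=200)
# travel to above the handle, high
arm.move_to(tcp(w(-201.3,0,285)),down(YAW-np.pi/2))
for n in ("top","scene"):
    p=vision.get_image(n); c=cam(p); cv2.imwrite(f"pics/{n}2.png",p["pixels"]); np.savez(f"{n}20.npz",K=c["K"],R=c["R"],t=c["t"],px=c["px"])
    print(n,[(np.round(d["box"]).tolist(),round(d["confidence"],2)) for d in vision.look_for("green_glass",p)])
print(readout.get_time())
c2=[load("top2"),load("scene2")]
X0=w(70,0,55)
r=fit_glass(c2,[proj(c,X0)[0] for c in c2],30); print(r)
for q in [r[0]]+r[2]:
    d=np.array(q)-C; print("clamp frame",d@ex,d@ey)
E
python3 -c "
import cv2,numpy as np
a=cv2.imread('pics/top2.png')[190:250,240:390];b=cv2.imread('pics/scene2.png')[150:260,250:390]
cv2.imwrite('pics/placed.png',np.vstack([cv2.resize(a,(640,256)),cv2.resize(b,(640,340))[:340]]))"
```

```text
hit True [523.53967831  84.07425022  48.86172393] [-0.9129439  -0.1050115   6.51470428]
[-0.17235024  0.10522319  0.50713797]
top [([174.0, 150.0, 19.0, 14.0], 0.77), ([268.0, 206.0, 16.0, 20.0], 0.6), ([161.0, 196.0, 20.0, 18.0], 0.52), ([170.0, 226.0, 17.0, 18.0], 0.5)]
scene [([336.0, 188.0, 13.0, 20.0], 0.76), ([426.0, 184.0, 12.0, 13.0], 0.66), ([369.0, 158.0, 15.0, 17.0], 0.57), ([397.0, 166.0, 11.0, 12.0], 0.49)]
11.275
(array([523.82205167,  84.0586764 ]), array([ 0.22, -0.1 , -0.78,  0.62]), [array([523.4,  84.1]), array([525.4,  84.1])], [(array([277.4, 213.3]), np.int32(164), 236), (array([341. , 196.8]), np.int32(187), 216)])
clamp frame 70.0510727680375 -0.5150276186514731
clamp frame 70.0505654983097 -0.09095805088585181
clamp frame 70.24783686783479 -2.081205273410154
```

View pics/placed.png

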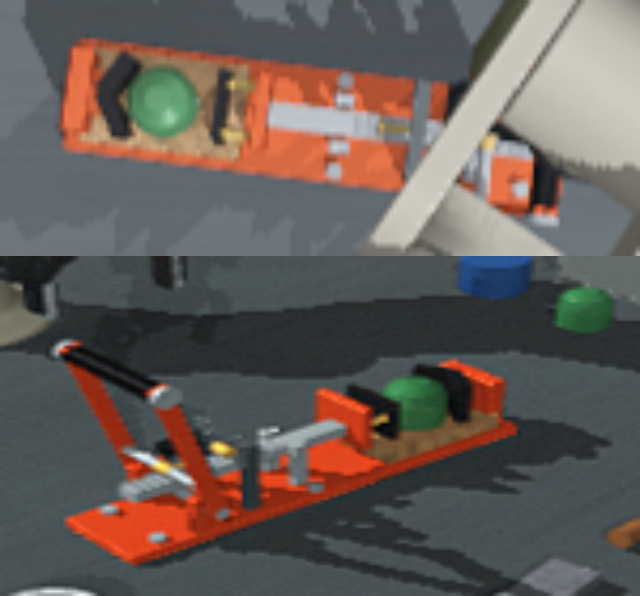

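The glass stands upright at clamp x≈70, y≈0 (crop (163,102) top, (417,403) scene), about 5 mm short of the seat and free of pad and V. The fingers straddle the crossbar. Next I'll take the bar.

```bash
cat >> hlp.py <<'E'
HX=-201.3+165*np.sin(.25)
e3x=np.r_[ex,0]; e3y=np.r_[ey,0]
def lev(d,off=(0,0)):
    ph=-.25+d; R=Ro.from_rotvec(d*e3y)*Ro.from_rotvec(down(YAW-np.pi/2))
    G=w(HX+165*np.sin(ph),0,40+165*np.cos(ph))
    # off: tool-frame offset of the bar from grasp point (along clamp x, z at home), turns with lever
    o=Ro.from_rotvec(d*e3y).apply(off[0]*e3x+np.array([0,0,off[1]]))
    return G+o-155*R.apply([0,0,1]), R.as_rotvec()
def fx(): 
    f=np.array(readout.get_wrist_force()); return np.round([f@e3x,f@e3y,f[2]],1)
E
python3 - <<'E'
from hlp import *
hit=arm.move_l(lev(0,(0,-2))[0],rate=120,max_force=8); print("hit",hit,fx())
b=fx(); arm.clamp(20); arm.wait(.2); print(readout.get_width(),readout.get_grasp_force(),b,fx(),readout.get_moment())
print(readout.get_tcp_pos()-lev(0,(0,-2))[0],readout.get_time())
E
```

```text
hit False [0.4 0.2 0.2]
0.2019386068934417 21.483231782913208 [0.4 0.2 0.2] [5.5 0.2 3.6] [ 0.90048541 -0.02721573 -0.05006115]
[0.04879769 0.44057899 0.18957521] 12.975
```

```bash
python3 - <<'E'
from hlp import *
for o in (1,2,3,4):
    arm.move_l(lev(0,(o,-2))[0],rate=20); arm.wait(.1); print(o,fx(),readout.get_width())
print(readout.get_time())
E
```

```text
1 [-0.4  1.   3.1] 0.20489012305531587
2 [-4.2  1.5  5.7] 0.1993548306975774
3 [-3.9  2.8  6. ] 0.20450457131582397
4 [-4.9  3.4  8.3] 0.2030753024664714
14.375
```

```bash
cat >> hlp.py <<'E'
OFF=(1,-2)
def go(d,rate=120): 
    p,r=lev(d,OFF); return arm.move_l(p,r,rate=rate)
def steps(a,b,st,rate=120,lim=12.,tang=True):
    """forward from a to b; stop when the push (tangential) passes lim"""
    for d in np.linspace(a,b,max(2,int(round(abs(b-a)/st))+1))[1:]:
        go(d,rate); arm.wait(.05); f=fx(); ph=-.25+d
        ft=-(f[0]*np.cos(ph)-f[2]*np.sin(ph)); print(round(d,3),f,"push",round(ft,1))
        if ft>lim: break
    return d
E
python3 - <<'E'
from hlp import *
d=steps(.018,.28,.065)
d=steps(d,.55,.01,rate=60,lim=9)
print("stop",d,readout.get_time(),readout.get_width())
E
```

```text
0.084 [0.3 1.7 6.9] push -1.4
0.149 [0.6 2.6 7.8] push -1.4
0.214 [0.4 1.3 7.8] push -0.7
0.28 [1.7 1.2 8.2] push -1.5
0.29 [-0.6  0.8  6.8] push 0.9
0.3 [-0.6  2.4  7.4] push 1.0
0.31 [-0.8  1.3  8.6] push 1.3
0.32 [-1.2  1.1  7.1] push 1.7
0.33 [-1.   1.9  7.5] push 1.6
0.34 [-0.6  1.4  7.9] push 1.3
0.35 [-1.   1.5  8.4] push 1.8
0.36 [-0.9  1.6  7.7] push 1.7
0.37 [-0.5  2.2  7.4] push 1.4
0.38 [-1.7  1.5  7.9] push 2.7
0.39 [-3.4  1.9  7.7] push 4.4
0.4 [-5.3  1.9  7.7] push 6.4
0.41 [-8.4  1.9  8. ] push 9.6
stop 0.41000000000000003 19.7917 0.2012864496762853
```

Stroke 1: the push is about 1.5 N free, then rises 2–3 N per step from 0.38 rad, so the rubber stop is at about 0.385. Next I'll bring the handle home, check the pad, and repeat.

```bash
cat >> hlp.py <<'E'
def home(frm):
    for d in np.linspace(frm,0,6)[1:]: go(d,160)
    for d in (0,-.004,-.008,-.012):
        go(d,40); arm.wait(.05); f=fx()
        if f[0]>4: break
    print("home",d,f)
def shots(k):
    for n in ("top","scene"):
        p=vision.get_image(n); c=cam(p); cv2.imwrite(f"pics/{n}{k}.png",p["pixels"]); np.savez(f"{n}{k}0.npz",K=c["K"],R=c["R"],t=c["t"],px=c["px"])
E
python3 - <<'E'
from hlp import *
home(.41); shots("s1")
t=readout.get_time()
for d in (.1,.2,.3,.37): go(d,160)
d=steps(.37,.45,.01,rate=60,lim=9); print(readout.get_time())
home(d); shots("s2"); print(t,readout.get_time())
E
python3 -c "
import cv2,numpy as np
r=[]
for k in ('2','s1','s2'):
    a=cv2.imread(f'pics/top{k}.png')[195:235,250:340];b=cv2.imread(f'pics/scene{k}.png')[178:222,310:366]
    r.append(np.hstack([cv2.resize(a,(450,200)),cv2.resize(b,(254,200))]))
cv2.imwrite('pics/cmp1.png',np.vstack(r))"
```

```text
home -0.012 [ 7.2  3.2 12.6]
0.38 [0.4 1.5 8.5] push 0.7
0.39 [-3.   1.7  8.2] push 4.1
0.4 [-6.8  1.   8. ] push 7.9
0.41 [-10.1   1.1   6.5] push 11.0
25.1917
home -0.012 [ 6.4  2.9 13.2]
22.6333 28.0333
```

View pics/cmp1.png

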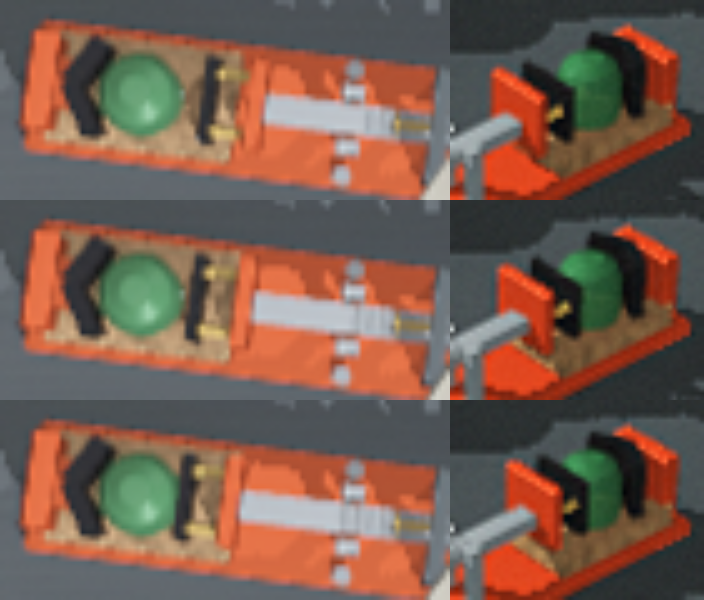

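The jaw gained about one tooth per stroke (bar tip at column 266→254→242 in the crop). The pad is now just about at the glass, which stands upright, and the free pins are still fully out. Next is stroke 3; I'll track pad and plate numerically in the rectified top view.

```bash
cat >> hlp.py <<'E'
def stroke(a=.37):
    for d in (a/4,a/2,a*3/4,a): go(d,160); print("mid",round(d,3),fx())
    d=steps(a,.45,.01,rate=60,lim=9); home(d)
def strip(k,z,y0,y1,xs):
    c=load("top"+k); ys=np.arange(y0,y1+.1,1.); X,Y=np.meshgrid(xs,ys)
    P=np.c_[(C+X.reshape(-1,1)*ex+Y.reshape(-1,1)*ey),np.full(X.size,z)]
    q=proj(c,P).astype(np.float32).reshape(*X.shape,2)
    return cv2.remap(c["px"],q,None,cv2.INTER_CUBIC).astype(float)
def track(k):
    xs=np.arange(-40,70,.5)
    a=strip(k,84,-8,8,xs).mean(0); red=a[:,2]  # pad is dark: front edge = falling red away from...
    o=a[:,2]-a[:,0]  # orange-ness / cork
    b=strip(k,89,15,24,xs).mean(0); ob=b[:,2]-b[:,1]
    return xs,red,ob
E
python3 - <<'E'
from hlp import *
stroke(); shots("s3"); print(readout.get_time())
for k in ("2","s1","s2","s3"):
    xs,red,ob=track(k); s=slice(0,None,6)
    print(k); print("x  ",xs[s].astype(int).tolist()); print("red",red[s].astype(int).tolist()); print("ob ",ob[s].astype(int).tolist())
    c=[load("top"+k),load("scene"+k)]; r=fit_glass(c[:1],[proj(c[0],w(72,0,55))[0]],30); d=r[0]-C; print("glass",d@ex,d@ey,r[3])
E
```

```text
mid 0.092 [-0.2  2.3  9.1]
mid 0.185 [-0.1  2.7  9. ]
mid 0.277 [ 0.4  1.8 10.6]
mid 0.37 [2.2 1.7 9.9]
0.38 [-1.1  1.7  8.6] push 2.2
0.39 [-4.1  0.9  9.6] push 5.4
0.4 [-6.8  1.7  8.1] push 7.9
0.41 [-11.    1.7   8.3] push 12.2
home -0.012 [ 6.   1.8 13.9]
33.4333
2
x   [-40, -37, -34, -31, -28, -25, -22, -19, -16, -13, -10, -7, -4, -1, 2, 5, 8, 11, 14, 17, 20, 23, 26, 29, 32, 35, 38, 41, 44, 47, 50, 53, 56, 59, 62, 65, 68]
red [187, 189, 190, 192, 191, 189, 190, 191, 192, 186, 178, 225, 235, 219, 212, 192, 128, 123, 157, 162, 76, 41, 46, 84, 126, 126, 138, 115, 82, 81, 95, 100, 102, 104, 108, 104, 104]
ob  [110, 110, 110, 112, 115, 116, 116, 116, 116, 111, 108, 117, 117, 108, 72, 48, 29, 26, 28, 27, 20, 5, -1, 15, 32, 31, 32, 29, 10, -21, -42, -54, -59, -58, -59, -61, -60]
glass 71.99959777963588 0.0015007852012093486 [(array([277.4, 213.3]), np.int32(164), 236)]
s1
x   [-40, -37, -34, -31, -28, -25, -22, -19, -16, -13, -10, -7, -4, -1, 2, 5, 8, 11, 14, 17, 20, 23, 26, 29, 32, 35, 38, 41, 44, 47, 50, 53, 56, 59, 62, 65, 68]
red [188, 189, 191, 193, 192, 191, 191, 191, 192, 191, 1
[... 923 characters left out ...]
ss 71.9193819937157 -0.1222690976806488 [(array([277.3, 213.3]), np.int32(161), 236)]
s3
x   [-40, -37, -34, -31, -28, -25, -22, -19, -16, -13, -10, -7, -4, -1, 2, 5, 8, 11, 14, 17, 20, 23, 26, 29, 32, 35, 38, 41, 44, 47, 50, 53, 56, 59, 62, 65, 68]
red [189, 189, 192, 193, 191, 190, 191, 192, 192, 192, 191, 192, 191, 190, 191, 192, 184, 172, 211, 237, 232, 166, 129, 133, 138, 139, 72, 42, 49, 54, 79, 93, 100, 102, 104, 108, 104]
ob  [111, 110, 111, 112, 115, 116, 116, 116, 116, 115, 116, 115, 116, 117, 121, 101, 45, 93, 121, 118, 116, 66, 20, 27, 28, 27, 23, 9, 0, -1, -23, -49, -54, -58, -56, -58, -59]
glass 72.10242856363337 -1.0305025882641823 [(array([275.6, 212.9]), np.int32(177), 236)]
```

```bash
sed -i 's/r=least_squares(f,x0)/r=least_squares(f,x0,diff_step=1e-3)/; s/-q\[0\],x0).x/-q[0],x0,diff_step=1e-3).x/; s/m=cv2.inRange(hsv,(50,90,40),(85,255,255))/B=c["px"].astype(int); m=((B[...,1]-B[...,2]>22)\&(B[...,1]-B[...,0]>5)).astype(np.uint8)/' geo.py
cat >> hlp.py <<'E'
def cross(xs,y,lev,lo,hi):
    i=[j for j in range(len(xs)-1) if lo<=xs[j]<=hi and y[j]>=lev>y[j+1]]
    return [round(xs[j]+(y[j]-lev)/(y[j]-y[j+1])*(xs[j+1]-xs[j]),1) for j in i]
def report(k):
    xs=np.arange(-30,60,.5)
    out=[]
    for y0,y1 in ((-24,-17),(-6,6),(17,24)):
        a=strip(k,89,y0,y1,xs).mean(0); b=strip(k,84,y0,y1,xs).mean(0)
        out.append((cross(xs,a[:,2]-a[:,1],70,-10,40),cross(xs,b[:,2],95,5,60)))
    print(k,"plate front / pad rear",out)
    c=load("top"+k); r=fit_glass([c],[proj(c,w(72,0,55))[0]],30); d=r[0]-C; print("   glass",(d@ex).round(1),(d@ey).round(1),r[3])
E
python3 - <<'E'
from hlp import *
print(fit_glass([load("top"),load("scene")],[(209,239),(361,175)],0)[::3])
for k in ("2","s1","s2","s3"): report(k)
E
```

```text
(array([440.90038481, 302.43937385]), [(array([209.3, 238.4]), np.int32(247), 248), (array([360.6, 174.8]), np.int32(177), 166)])
2 plate front / pad rear [([np.float64(3.2)], [np.float64(20.8), np.float64(57.6)]), ([np.float64(6.2)], [np.float64(19.3), np.float64(42.5)]), ([np.float64(2.1)], [np.float64(22.3), np.float64(53.0)])]
   glass 70.3 0.7 [(array([277.5, 213.6]), np.int32(204), 236)]
s1 plate front / pad rear [([np.float64(8.5)], [np.float64(28.4), np.float64(57.7)]), ([np.float64(8.9)], [np.float64(27.0), np.float64(42.2)]), ([np.float64(8.8)], [np.float64(29.2), np.float64(53.2)])]
   glass 70.2 0.7 [(array([277.6, 213.6]), np.int32(205), 236)]
s2 plate front / pad rear [([np.float64(16.7)], [np.float64(35.8), np.float64(58.0)]), ([np.float64(16.7)], [np.float64(33.7)]), ([np.float64(16.5)], [np.float64(36.8), np.float64(53.1)])]
   glass 70.6 0.6 [(array([277.4, 213.5]), np.int32(202), 236)]
s3 plate front / pad rear [([np.float64(6.4), np.float64(23.0)], [np.float64(39.8)]), ([np.float64(22.9)], [np.float64(36.9)]), ([np.float64(6.0), np.float64(22.9)], [np.float64(40.8), np.float64(56.1)])]
   glass 75.5 0.6 [(array([275.9, 213.3]), np.int32(210), 236)]
```

Plate steps are 7.9 and then 6.3 mm (settling on the catch). The glass is now home at x≈75.5 and the pad is pressed about 3 mm. One more tooth gives about 10–11 mm, which is halfway, so I'll make stroke 4 with a gentle end.

```bash
python3 - <<'E'
from hlp import *
for d in (.1,.2,.28,.34): go(d,140); print("mid",d,fx())
d=steps(.34,.405,.01,rate=50,lim=13); home(d); shots("s4"); report("s4"); print(readout.get_time(),readout.get_width())
E
```

```text
mid 0.1 [-1.8  2.7 10.3]
mid 0.2 [-1.8  1.4  9.6]
mid 0.28 [-1.5  1.5  9.2]
mid 0.34 [-1.5  2.   9.2]
0.351 [-2.4  1.1  8.7] push 3.3
0.362 [-3.6  1.5  8.1] push 4.5
0.373 [-3.5  1.6  8.9] push 4.6
0.383 [-4.5  1.4  8.8] push 5.6
0.394 [-7.2  1.6  8.8] push 8.4
0.405 [-9.8  2.   9.5] push 11.1
home -0.012 [ 6.1  3.  14.8]
s4 plate front / pad rear [([np.float64(6.5), np.float64(30.2)], [np.float64(39.5)]), ([np.float64(30.6)], [np.float64(36.3)]), ([np.float64(6.4), np.float64(30.5)], [np.float64(41.2), np.float64(57.2)])]
   glass 76.0 0.5 [(array([275.7, 213.3]), np.int32(207), 236)]
39.4667 0.20335236598327186
```

Pad compression is now about 10.5 mm with the glass seated and the handle home. Next: let go, lift clear and check with the last picture.

```bash
python3 - <<'E'
from hlp import *
go(-.008,20); arm.open_gripper(); print(fx(),readout.get_width())
p=readout.get_tcp_pos(); arm.move_l(np.array(p)+[0,0,110],rate=150)
arm.move_to(tcp(w(-330,-60,290)),down(YAW-np.pi/2)); shots("s5"); report("s5"); print(fx(),readout.get_time())
E
python3 -c "
import cv2,numpy as np
a=cv2.imread('pics/tops5.png')[140:290,150:450];b=cv2.imread('pics/scenes5.png')[140:260,250:450]
cv2.imwrite('pics/final.png',np.vstack([cv2.resize(a,(480,240)),cv2.resize(b,(480,288))]))"
```

```text
[ 0.2 -0.3  0.5] 0.9979653085136918
s5 plate front / pad rear [([np.float64(6.4), np.float64(30.1)], [np.float64(39.4)]), ([np.float64(30.5)], [np.float64(36.0)]), ([np.float64(6.4), np.float64(30.4)], [np.float64(41.1), np.float64(56.7)])]
   glass 75.9 0.5 [(array([275.8, 213.3]), np.int32(206), 236)]
[ 0.5  0.9 -0.5] 41.9917
```

View pics/final.png

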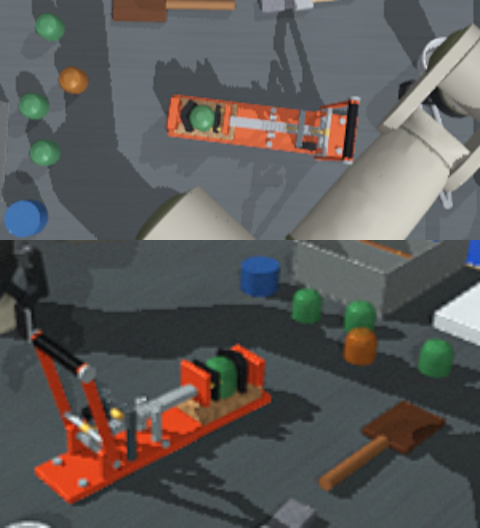

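The glass is clamped upright in the V (scene crop (220,376)), and the pad is half pressed. The handle leans at home (bar at top crop (352,130)), the gripper is clear and the rest of the bench is unchanged.

```bash
python3 -c "
from cell import arm
print(arm.hand_in())"
```

```text
the job is handed in; nothing more can be done
None
```

I handed the job in at about 42 s: four strokes seated the green glass in the V with the pad pressed back about 10.5 mm, and the handle is back home and released. The verdict was not reported, and I gripped the crossbar closed at 20 N because the gripper has no command for a loose 20–24 mm gap.

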